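# Feel for the latched key and release it

### The job

One of the four identical keys on the pump control box has been left latched down. Starting with the leftmost key as you see the row from the robot, and going left to right, tap each of the four keys lightly with a fingertip to feel which one is latched; after all four taps, press the latched one down until it lets go and comes up level with the others. Never push a raised key most of the way down, and pick up or shift nothing that stands around the box.

Things in the scene. Friction and masses are not known exactly. Their poses are not given: they have to be found in the camera images.
- key_box: fixed white control box with grey panel, 104 (x) x 240 (y) x 46 mm high; origin: centre of its underside, on the worktop. x points away from the robot (turned by up to 0.4 rad), y along the key row, to the left seen from the robot. Key centres at x = 0, y = +75 (leftmost, first), +25, -25, -75 mm; 22 mm gaps. Key tops stand 14 mm over the panel when raised.
- key_a: one of four identical square white push keys, 28 x 28 mm, in a row on the control box; origin: centre of its top face, z up. The letters do not tell its place in the row. Top of a raised key: 60 mm above the worktop; of the latched key: 56 mm; of a key at the bottom of its 9 mm travel: 51 mm. Exactly one is latched at the start.
- key_b: one of four identical square white push keys, 28 x 28 mm, in a row on the control box; origin: centre of its top face, z up. The letters do not tell its place in the row. A raised key starts to sink at 2 N, then gives 1 mm per newton more, and springs back up when let go.
- key_c: one of four identical square white push keys, 28 x 28 mm, in a row on the control box; origin: centre of its top face, z up. The letters do not tell its place in the row. The latched key feels solid up to about 6 N, then sinks 1 mm per newton.
- key_d: one of four identical square white push keys, 28 x 28 mm, in a row on the control box; origin: centre of its top face, z up. The letters do not tell its place in the row. Pushed 3 mm below its latched height (9 N) the latched key lets go and rises as the finger leaves; it bottoms at 11 N.
- petri_dish: covered round dish, 57 mm across, 14 mm high, loose behind the box (+x side); origin at the centre of its underside. A bystander.
- tall_vial: upright glass vial with black cap, 22 mm across, 96 mm high, loose behind the box; origin at the centre of its underside. A bystander.
- microtube_rack: clear rack with small tubes, 89 x 66 mm and 66 mm high at its tallest tube, loose beyond the left end of the box; origin at the centre of its underside. A bystander.
- well_plate: clear shallow many-welled plate, 86 x 128 x 14 mm, loose beyond the right end of the box; origin at the centre of its underside. A bystander.

How it is judged:
By the outcome, as a careful person would: the job done as asked, in the order asked, and still so for the second after the job is handed in, with the robot touching nothing.
It also fails if it takes over 50 s, if anything falls off the work surface, if the arm or the gripper's body presses on something with over 40 N, if the wrist force passes 120 N, or if a joint passes its speed limit or range.

### The arm

A 7-joint arm with a two-finger parallel gripper is mounted at the origin on a cart in front of the work surface, level with it; the furniture and walls round the work are solid. World frame = base frame: x ahead of the robot, y to its left, z up, the work surface at z = 0. Lengths are in m, angles in rad, forces in N, time in s.
With the tool pointing down it reaches from about 0.425 to 0.925 m from the base axis. Payload 6.8 kg.
Tool frame: the origin (TCP) lies at the very end of the fingers, on their centre line; the grasp point (between the pads) lies r.grasp_offset behind it (r.grasp_offset is the distance from the TCP to the grasp point, in m); z points along the fingers, y is the direction in which the jaws open and shut (so a half turn about z gives the same grasp; the last joint's range is limited). The gripper opens to 85 mm and grips with 20 to 120 N. Pads are 22 mm wide; open, the fingers measure 114 mm over their backs; the gripper's body (76 mm by 85 mm) begins 54 mm behind the grasp point. The pads swing forward as they close: fully open they stand 13 mm farther back than shut.
Start: joints at [1.112, 0.477, 0.022, 1.555, -0.011, 1.109, -0.083], TCP at [0.232, -0.634, 0.231] pointing down, gripper open.
Joint ranges: [-2.96, 2.96], [-0.34, 2.1], [-1.41, 1.46], [0.24, 2.44], [-1.37, 4.51], [0.17, 1.92], [-2.96, 2.96]. Speed limits (rad/s): [2.39, 2.39, 3.14, 3.14, 3.14, 3.14, 3.14].

### API

Orientations are given as a rotation vector (axis times angle).
In Python, from bench import r gives the robot as it stands.
- The arm moves only by the shell command python3 -m jog 'ROWS' [FORCE]. ROWS is JSON, one flat list of numbers, 7 for each row, row after row: the turn, a rotation vector about the tool's x, y, z normalised to -1 to 1, where 1 is 180 degrees, then the shift along the tool's x, y, z normalised to -1 to 1, where 1 is 200 mm, then the opening, from 0 (shut) to 1 (fully open). In form: [wx, wy, wz, x, y, z, hand, wx, wy, wz, x, y, z, hand, ...]. A call has 1 to 12 rows; each row is the pose to reach, as a shift and turn from the pose measured when the call began, along the tool's axes at that moment, turning the shorter way round; what a row does not reach only later rows make up. A row lasts 1/10 s, in which the tool goes at most 50 mm and 8.59 degrees, less where a joint would pass 70% of its speed; a pose out of reach is approached as far as the arm can. A call with a number of a shift or a turn outside -1 to 1 is refused whole. A call with a gripper value outside its range is refused whole. The fingers move at their own pace and stop on an object; FORCE is the grip in N (left out, the last holds). Time passes only in rows, so rows that repeat a pose let the fingers close. It gives the time, the measured TCP pose, the force and the opening at its end, in the units of the state.
- r.get_obs(): the state, without advancing time (a new reading comes with each control period).
- r.grab_frame(name): name is "scene" or "top"; returns the picture (384x512x3 uint8, red, green, blue); there is no depth.
- r.calibration(name): a dict with "K" (3x3 intrinsics, pixels), "origin" and "rotation" of the camera in the world. Camera axes: x right, y up, looking along -z (the intrinsics and any distortion apply to the point x, -y, -z); pixel columns grow to the right and rows downward; lengths in m; the calibration is good to about 2 mm. A picture is of the moment at which its call begins. calibration takes no time and is no camera call.
- r.hand_in(): hands the job in, once; it reports no verdict.
The state is a dict: "clock": time; "joints": joint angles; "qvel": joint speeds; "tau": joint torques, N m; "tcp_pos": TCP position; "orientation": TCP orientation; "contact_force": force on the tool from outside, world axes, zero at the start; "moment": the same for the moment, N m; "grip_width": finger opening in m.
Only numpy, scipy, OpenCV 4.12 (cv2) and the standard library are available. Lean on these libraries where they do the work, as an engineer would, in place of code of your own. Each camera call takes 0.05 s, during which the arm holds its last target.

## Working session

There is one attempt and no reset: what is moved stays moved. The work goes in short steps, Python scripts to look and compute and a shell command to move; the robot and the scene stay as the last step left them, time stands still between calls to the robot, and variables do not carry over. Pictures are saved under pics/ and viewed, and the job is handed in when it is done.

```bash
ls; mkdir -p pics
python3 - <<'E'
from bench import r
import cv2
for n in("scene","top"):
    cv2.imwrite(f"pics/{n}0.png",r.grab_frame(n)[:,:,::-1]); c=r.calibration(n); print(n,c)
print(r.get_obs(), r.grasp_offset)
E
```

```text
pics
scene {'K': array([[425.64862043,   0.        , 253.26135338],
       [  0.        , 425.64862043, 189.29337247],
       [  0.        ,   0.        ,   1.        ]]), 'origin': array([0.03121688, 0.69573374, 0.58671773]), 'rotation': array([ 0.44579517, -1.22563382, -2.188751  ])}
top {'K': array([[388.81559044,   0.        , 260.56782836],
       [  0.        , 388.81559044, 191.90839109],
       [  0.        ,   0.        ,   1.        ]]), 'origin': array([0.36134628, 0.04457898, 1.18843247]), 'rotation': array([ 0.14391625, -0.15659651, -1.58568442])}
{'clock': 0.1, 'joints': array([ 1.11187389,  0.47776712,  0.02233394,  1.55633296, -0.01146522,
        1.10931732, -0.08309774]), 'qvel': array([-0.00109538, -0.00186457,  0.0014474 , -0.00163096,  0.00131056,
       -0.0001439 ,  0.00027592]), 'tau': array([ 3.89481371e-03, -5.97762179e+01,  1.61330145e+00, -2.81956404e+01,
        1.27690419e-02,  5.01106493e-03,  2.76873078e-05]), 'tcp_pos': array([ 0.23177966, -0.63339126,  0.23039776]), 'orientation': array([-3.09175966e+00, -5.48033916e-01,  6.98030118e-04]), 'contact_force': array([ 0.05748368,  0.06856822, -1.16100741]), 'moment': array([ 0.01777048, -0.01902391,  0.04715304]), 'grip_width': 0.08554973396710429} 0.0187
```

View pics/scene0.png

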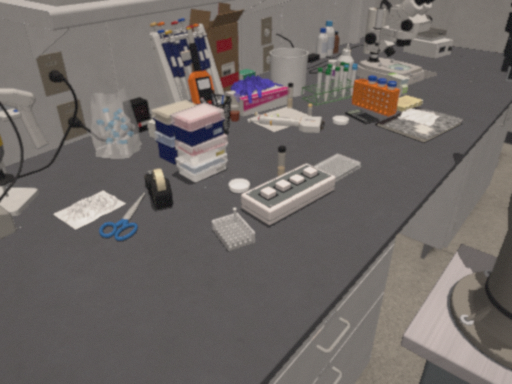

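View pics/top0.png

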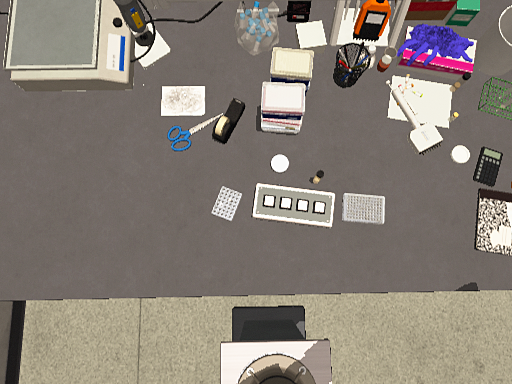

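The top view shows the white box centred near (294,204), with its four keys at about (269,201), (286,203), (303,205) and (319,207). The dish is at (280,163), the vial at (318,177), the rack at (227,203) and the plate at (363,208). Next I'll measure the keys.

```bash
cat > h.py <<'E'
from bench import r
import numpy as np, cv2
from scipy.spatial.transform import Rotation as R
def ray(n,u,v,z):
    c=r.calibration(n);K=c["K"];d=np.linalg.inv(K)@[u,v,1];d=R.from_rotvec(c["rotation"]).apply([d[0],-d[1],-d[2]])
    o=c["origin"];return o+d*(z-o[2])/d[2]
E
python3 - <<'E'
from h import *
for n,(x0,x1,y0,y1) in {"top":(245,345,178,235),"scene":(235,340,160,220)}.items():
    im=cv2.imread(f"pics/{n}0.png"); s=im[y0:y1,x0:x1]
    cv2.imwrite(f"pics/{n}0z.png",cv2.resize(s,None,fx=7,fy=7,interpolation=cv2.INTER_CUBIC))
    g=cv2.cvtColor(s,cv2.COLOR_BGR2GRAY)
    for th in (190,215):
        m=(g>th).astype(np.uint8)
        k,l,st,ce=cv2.connectedComponentsWithStats(m,connectivity=4)
        for i in range(1,k):
            if st[i,4]>20: print(n,th,st[i,4],ce[i]+[x0,y0],ray(n,*(ce[i]+[x0,y0]),.060 if st[i,4]<200 else .046).round(4))
E
```

```text
top 190 731 [293.00683995 205.28317373] [ 0.5395 -0.0626  0.046 ]
top 190 86 [268.84883721 200.37209302] [0.5534 0.0093 0.06  ]
top 190 85 [285.56470588 202.4       ] [ 0.5464 -0.0397  0.06  ]
top 190 21 [344. 209.] [ 0.5234 -0.2106  0.06  ]
top 190 84 [302.14285714 204.8452381 ] [ 0.5381 -0.0882  0.06  ]
top 190 85 [319.09411765 206.70588235] [ 0.5316 -0.1378  0.06  ]
top 215 662 [293.1858006  204.93504532] [ 0.5406 -0.0632  0.046 ]
top 215 83 [268.86746988 200.24096386] [0.5538 0.0093 0.06  ]
top 215 83 [285.63855422 202.3373494 ] [ 0.5466 -0.0399  0.06  ]
top 215 81 [302.07407407 204.85185185] [ 0.5381 -0.088   0.06  ]
top 215 82 [319.13414634 206.7195122 ] [ 0.5316 -0.1379  0.06  ]
scene 190 47 [309.91489362 169.53191489] [ 0.5299 -0.1362  0.06  ]
scene 190 53 [296.50943396 177.56603774] [ 0.5332 -0.0803  0.06  ]
scene 190 315 [288.89206349 195.76190476] [ 0.5113 -0.0176  0.046 ]
scene 190 130 [240.82307692 183.94615385] [0.6207 0.0301 0.06  ]
scene 190 54 [282.5 183. ] [ 0.5447 -0.037   0.06  ]
scene 190 60 [268.01666667 190.26666667] [0.5514 0.0119 0.06  ]
scene 215 26 [309.76923077 169.57692308] [ 0.5301 -0.1357  0.06  ]
scene 215 30 [296.66666667 177.56666667] [ 0.5329 -0.0805  0.06  ]
scene 215 32 [282.65625 182.90625] [ 0.5446 -0.0376  0.06  ]
scene 215 67 [240.07462687 184.70149254] [0.6198 0.0339 0.06  ]
scene 215 36 [267.75       190.22222222] [0.552  0.0121 0.06  ]
```

```bash
ls pics
```

```text
scene0.png
scene0z.png
top0.png
top0z.png
```

View pics/top0z.png

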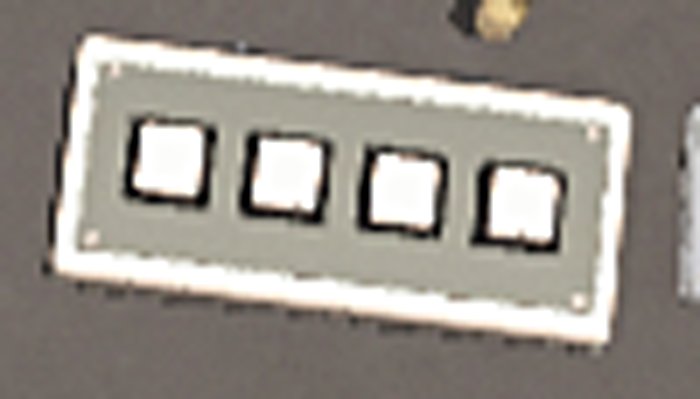

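View pics/scene0z.png

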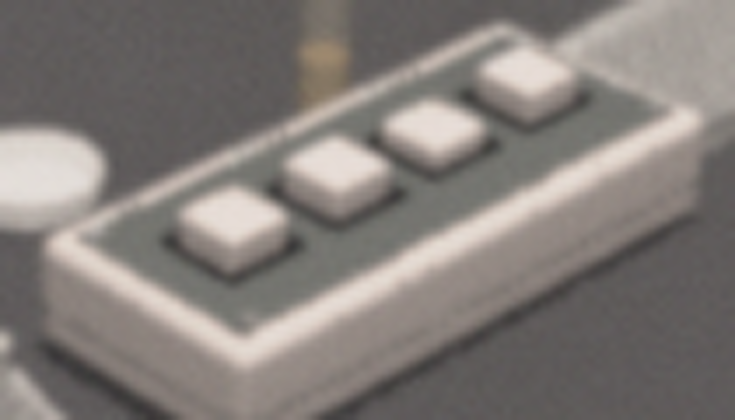

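```bash
cat >> h.py <<'E'
KEYS=np.array([[.5536,.0093],[.5465,-.0398],[.5381,-.0881],[.5316,-.1378]])
def tgt(p,yaw=-0.149):
    o=r.get_obs();Rt=R.from_rotvec(o["orientation"])
    T=R.from_euler('z',yaw)*R.from_euler('x',np.pi)
    d=Rt.inv().apply(np.array(p)-o["tcp_pos"])/.2
    w=(Rt.inv()*T).as_rotvec()/np.pi
    print("t",round(o["clock"],2),"tcp",o["tcp_pos"].round(4),"F",o["contact_force"].round(2),"w/g",round(o["grip_width"],4),"| turn",w.round(4),"shift",d.round(4), "j",o["joints"].round(2))
E
python3 -c "
from h import *
tgt([*KEYS[0],.2])"
```

```text
t 0.1 tcp [ 0.2318 -0.6334  0.2304] F [ 0.06  0.07 -1.16] w/g 0.0855 | turn [-0.0005  0.0002  0.1591] shift [ 2.6156 -2.4643  0.1558] j [ 1.11  0.48  0.02  1.56 -0.01  1.11 -0.08]
```

```bash
python3 -m jog '[0,0,0.04,0.15,-0.14,0,0,0,0,0.08,0.31,-0.29,0,0,0,0,0.12,0.47,-0.44,0,0,0,0,0.159,0.63,-0.59,0,0,0,0,0.159,0.79,-0.74,0,0,0,0,0.159,0.94,-0.89,0,0]'; python3 -c "
from h import *
tgt([*KEYS[0],.2])"
```

```text
clock: 0.7
tcp_pos: [0.3478, -0.3996, 0.2304]
orientation: [-3.131, 0.233, 0.002]
contact_force: [0.7, 0.0, -0.1]
grip_width: 0.0005
t 0.7 tcp [ 0.3478 -0.3996  0.2304] F [ 0.73  0.02 -0.06] w/g 0.0005 | turn [-0.0005  0.0004  0.0002] shift [ 0.7158 -2.1739  0.1549] j [ 0.72  0.24  0.03  1.9  -0.01  1.   -0.97]
```

```bash
python3 -m jog '[0,0,0,0.07,-0.2,0,0,0,0,0,0.14,-0.42,0,0,0,0,0,0.21,-0.64,0,0,0,0,0,0.28,-0.84,0,0,0,0,0,0.33,-1,0,0]'; python3 -c "
from h import *
tgt([*KEYS[0],.12])"
```

```text
clock: 1.2
tcp_pos: [0.4434, -0.2087, 0.2306]
orientation: [-3.131, 0.229, 0.002]
contact_force: [0.4, -1.1, 1.3]
grip_width: -0.0001
t 1.2 tcp [ 0.4434 -0.2087  0.2306] F [ 0.44 -1.06  1.25] w/g -0.0001 | turn [-0.0007  0.0004  0.0009] shift [ 0.3869 -1.1576  0.555 ] j [ 0.42  0.18 -0.12  1.98  0.02  0.99 -1.43]
```

```bash
python3 -m jog '[0,0,0,0.07,-0.2,0,0,0,0,0,0.14,-0.42,0,0,0,0,0,0.21,-0.64,0,0,0,0,0,0.28,-0.84,0.1,0,0,0,0,0.33,-1,0.2,0,0,0,0,0.33,-1,0.2,0,0,0,0,0.33,-1,0.2,0]'; python3 -c "
from h import *
tgt([*KEYS[0],.08])"
```

```text
clock: 1.9
tcp_pos: [0.5372, -0.0199, 0.1901]
orientation: [-3.131, 0.226, 0.005]
contact_force: [-0.4, -0.4, -0.5]
grip_width: -0.0003
t 1.9 tcp [ 0.5372 -0.0199  0.1901] F [-0.37 -0.43 -0.45] w/g -0.0003 | turn [-0.0006  0.0011  0.0015] shift [ 0.0619 -0.1554  0.5506] j [ 0.12  0.31 -0.24  1.91  0.09  0.93 -1.88]
```

```bash
python3 -m jog '[0,0,0,0.062,-0.155,0,0,0,0,0.001,0.062,-0.155,0.2,0,0,0,0.001,0.062,-0.155,0.4,0,0,0,0.001,0.062,-0.155,0.55,0,0,0,0.001,0.062,-0.155,0.55,0,0,0,0.001,0.062,-0.155,0.55,0]'
python3 - <<'E'
from h import *
for i in range(2):
    cv2.imwrite(f"pics/s1.png",cv2.resize(r.grab_frame("scene")[120:240,200:360,::-1],None,fx=5,fy=5,interpolation=cv2.INTER_CUBIC))
    tgt([*KEYS[0],.06])
E
```

```text
clock: 2.5
tcp_pos: [0.5538, 0.0079, 0.0809]
orientation: [-3.131, 0.234, 0.005]
contact_force: [0.5, -0.1, 0.5]
grip_width: 0.0003
t 2.55 tcp [0.5548 0.0082 0.0819] F [0.95 0.82 0.79] w/g 0.0001 | turn [-0.0006  0.0003 -0.    ] shift [-0.0065 -0.0042  0.1094] j [ 0.05  0.48 -0.23  1.95  0.16  0.72 -1.99]
t 2.6 tcp [0.5552 0.0086 0.0823] F [ 0.27 -0.52  0.77] w/g 0.0002 | turn [-0.0007 -0.      0.0001] shift [-0.0083 -0.0022  0.1113] j [ 0.05  0.48 -0.23  1.95  0.16  0.72 -1.99]
```

View pics/s1.png

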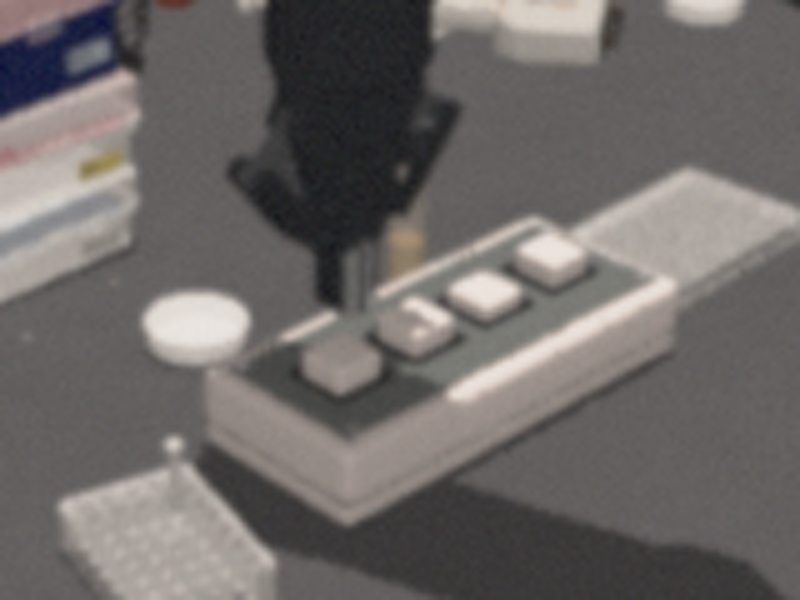

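The finger stands above the leftmost key (near 340,360 in the crop), clear of the vial and dish. Before touching, I'll check sensor noise and settling.

```bash
cat >> h.py <<'E'
def avg(n=8,show=True):
    P=[];F=[]
    for i in range(n):
        r.grab_frame("top");o=r.get_obs();P.append(o["tcp_pos"]);F.append(o["contact_force"])
    P=np.array(P);F=np.array(F)
    print("t",round(o["clock"],2),"P",P.mean(0).round(4),"sd",P.std(0).round(4),"F",F.mean(0).round(2),"sd",F.std(0).round(2),"z",P[:,2].round(4))
E
python3 -c "
from h import *
avg()"
```

```text
t 3.0 P [0.5545 0.0091 0.0814] sd [0.0005 0.0002 0.0006] F [-0.02 -0.09  0.18] sd [0.63 0.48 0.4 ] z [0.0823 0.0822 0.0819 0.0816 0.0813 0.081  0.0807 0.0805]
```

```bash
python3 -m jog '[0,0,0,0,0,0.03,0,0,0,0,0,0,0.06,0,0,0,0,0,0,0.085,0,0,0,0,0,0,0.085,0,0,0,0,0,0,0.085,0,0,0,0,0,0,0.085,0]'; python3 -c "
from h import *
avg(8)
tgt([*KEYS[0],.06])"
```

```text
clock: 3.6
tcp_pos: [0.5539, 0.0093, 0.0635]
orientation: [-3.131, 0.231, 0.004]
contact_force: [-0.1, 0.1, 0.5]
grip_width: 0.0
t 4.0 P [0.5539 0.0093 0.0637] sd [0.0001 0.     0.    ] F [-0.09  0.31  0.03] sd [0.56 0.57 0.44] z [0.0636 0.0637 0.0637 0.0637 0.0637 0.0637 0.0636 0.0636]
t 4.0 tcp [0.5538 0.0093 0.0636] F [0.18 1.48 0.24] w/g -0.0005 | turn [-0.0006  0.0008  0.0005] shift [-0.0012  0.0003  0.018 ] j [ 0.05  0.51 -0.22  1.96  0.17  0.69 -1.99]
```

```bash
python3 -m jog '[0,0,0,0,0,0.01,0,0,0,0,0,0,0.02,0,0,0,0,0,0,0.026,0,0,0,0,0,0,0.026,0,0,0,0,0,0,0.026,0]'; python3 -c "
from h import *
avg(8)"
```

```text
clock: 4.5
tcp_pos: [0.5539, 0.0093, 0.0586]
orientation: [-3.131, 0.231, 0.004]
contact_force: [-0.9, -0.5, 3.1]
grip_width: 0.0
t 4.9 P [0.5539 0.0093 0.0585] sd [0. 0. 0.] F [-0.54 -0.08  3.47] sd [0.27 0.38 0.4 ] z [0.0586 0.0586 0.0586 0.0585 0.0585 0.0585 0.0585 0.0585]
```

Key 1 gave 3.5 N at 1.5 mm below raised height, as a raised key should, so it isn't latched. On to key 2.

```bash
python3 -c "
from h import *
tgt([*KEYS[1],.075])"; python3 -m jog '[0,0,0,0,0,-0.04,0,0,0,0,0,0,-0.08,0,0,0,0,0,0.12,-0.08,0,0,0,0,0,0.248,-0.08,0,0,0,0,0,0.248,-0.08,0,0,0,0,0,0.248,-0.08,0,0,0,0,0,0.248,-0.06,0,0,0,0,0,0.248,-0.04,0,0,0,0,0,0.248,-0.025,0,0,0,0,0,0.248,-0.025,0,0,0,0,0,0.248,-0.025,0]';  python3 -c "
from h import *
avg(6)
tgt([*KEYS[1],.0585])"
```

```text
t 4.9 tcp [0.5539 0.0093 0.0585] F [-0.8  -0.37  3.49] w/g -0.0001 | turn [-0.0006  0.0008  0.0005] shift [-0.0008  0.2482 -0.0831] j [ 0.04  0.52 -0.22  1.97  0.17  0.68 -2.  ]
clock: 6.0
tcp_pos: [0.5466, -0.0395, 0.0632]
orientation: [-3.131, 0.23, 0.004]
contact_force: [-0.6, 0.0, -0.3]
grip_width: -0.0001
t 6.3 P [ 0.5467 -0.0397  0.0635] sd [0.     0.0001 0.0001] F [-0.1  -0.19 -0.02] sd [0.5  0.63 0.53] z [0.0633 0.0634 0.0635 0.0635 0.0635 0.0635]
t 6.3 tcp [ 0.5467 -0.0398  0.0635] F [-0.31  1.1  -0.77] w/g 0.0001 | turn [-0.0006  0.0007  0.0005] shift [-0.0011  0.0002  0.025 ] j [ 0.13  0.5  -0.22  1.98  0.16  0.68 -1.9 ]
```

```bash
python3 -m jog '[0,0,0,0,0,0.01,0,0,0,0,0,0,0.02,0,0,0,0,0,0,0.025,0,0,0,0,0,0,0.025,0,0,0,0,0,0,0.025,0]'; python3 -c "
from h import *
avg(8)
tgt([*KEYS[2],.0635])"
```

```text
clock: 6.8
tcp_pos: [0.5469, -0.0399, 0.0587]
orientation: [-3.131, 0.231, 0.003]
contact_force: [-0.9, -1.3, 2.9]
grip_width: -0.0003
t 7.2 P [ 0.5469 -0.0399  0.0586] sd [0. 0. 0.] F [-0.23 -0.49  3.05] sd [0.51 0.57 0.34] z [0.0587 0.0587 0.0587 0.0586 0.0587 0.0586 0.0586 0.0586]
t 7.2 tcp [ 0.5469 -0.0399  0.0586] F [-0.46 -0.54  2.79] w/g -0.0 | turn [-0.0006  0.0006  0.0005] shift [-0.0079  0.245  -0.0251] j [ 0.13  0.51 -0.21  1.98  0.16  0.67 -1.91]
```

Key 2 gave 3.1 N at 1.4 mm, so it is raised too. Key 3 next.

```bash
python3 -m jog '[0,0,0,0,0,-0.04,0,0,0,0,0,0,-0.08,0,0,0,0,-0.004,0.12,-0.08,0,0,0,0,-0.006,0.247,-0.08,0,0,0,0,-0.006,0.247,-0.08,0,0,0,0,-0.006,0.247,-0.08,0,0,0,0,-0.006,0.247,-0.06,0,0,0,0,-0.006,0.247,-0.04,0,0,0,0,-0.006,0.247,-0.025,0,0,0,0,-0.006,0.247,-0.025,0,0,0,0,-0.006,0.247,-0.025,0]';  python3 -c "
from h import *
avg(6)
tgt([*KEYS[2],.0585])"
```

```text
clock: 8.3
tcp_pos: [0.5384, -0.0882, 0.0633]
orientation: [-3.131, 0.231, 0.003]
contact_force: [0.1, 0.8, -0.1]
grip_width: 0.0001
t 8.6 P [ 0.5385 -0.0885  0.0636] sd [0.     0.0001 0.0001] F [-0.28  0.14 -0.04] sd [0.52 0.39 0.7 ] z [0.0634 0.0635 0.0636 0.0636 0.0636 0.0636]
t 8.6 tcp [ 0.5385 -0.0886  0.0636] F [ 0.34  0.82 -1.02] w/g -0.0001 | turn [-0.0006  0.0005  0.0004] shift [-0.0023 -0.0021  0.0256] j [ 0.22  0.5  -0.21  1.98  0.16  0.68 -1.81]
```

```bash
python3 -m jog '[0,0,0,0,0,0.01,0,0,0,0,0,0,0.02,0,0,0,0,0,0,0.025,0,0,0,0,0,0,0.025,0,0,0,0,0,0,0.025,0]'; python3 -c "
from h import *
avg(8)
tgt([*KEYS[2],.0555])"
```

```text
clock: 9.1
tcp_pos: [0.5385, -0.0886, 0.0585]
orientation: [-3.131, 0.232, 0.003]
contact_force: [0.1, 0.3, 1.0]
grip_width: -0.0002
t 9.5 P [ 0.5385 -0.0886  0.0586] sd [0. 0. 0.] F [0.22 0.12 0.03] sd [0.4  0.49 0.57] z [0.0586 0.0586 0.0587 0.0587 0.0587 0.0587 0.0587 0.0587]
t 9.5 tcp [ 0.5385 -0.0886  0.0587] F [ 0.23  0.89 -0.56] w/g 0.0003 | turn [-0.0006  0.0005  0.0004] shift [-0.0024 -0.002   0.0158] j [ 0.22  0.51 -0.21  1.99  0.16  0.67 -1.81]
```

No force where a raised key would push back, so key 3 is probably the latched one. I'll go a little lower to actually feel it.

```bash
python3 -m jog '[0,0,0,0,0,0.005,0,0,0,0,0,0,0.01,0,0,0,0,0,0,0.015,0,0,0,0,0,0,0.015,0,0,0,0,0,0,0.015,0]'; python3 -c "
from h import *
avg(8)"
```

```text
clock: 10.0
tcp_pos: [0.5385, -0.0886, 0.056]
orientation: [-3.131, 0.232, 0.002]
contact_force: [-1.6, 0.5, 5.9]
grip_width: -0.0002
t 10.4 P [ 0.5385 -0.0886  0.056 ] sd [0. 0. 0.] F [-1.72  0.17  5.52] sd [0.51 0.51 0.54] z [0.056  0.056  0.056  0.056  0.0561 0.056  0.0561 0.056 ]
```

Key 3 is solid at 56.0 mm with 5.5 N, which means latched. I still have to tap key 4.

```bash
python3 -m jog '[0,0,0,0,0,-0.05,0,0,0,0,0,0,-0.09,0,0,0,0,0,0.12,-0.09,0,0,0,0,0,0.248,-0.09,0,0,0,0,0,0.248,-0.09,0,0,0,0,0,0.248,-0.09,0,0,0,0,0,0.248,-0.07,0,0,0,0,0,0.248,-0.05,0,0,0,0,0,0.248,-0.038,0,0,0,0,0,0.248,-0.038,0,0,0,0,0,0.248,-0.038,0]';  python3 -c "
from h import *
avg(6)
tgt([*KEYS[3],.0585])"
```

```text
clock: 11.5
tcp_pos: [0.5312, -0.1373, 0.0634]
orientation: [-3.131, 0.231, 0.003]
contact_force: [0.1, 0.4, -0.4]
grip_width: 0.0001
t 11.8 P [ 0.5313 -0.1376  0.0636] sd [0.     0.0001 0.0001] F [-0.49 -0.12  0.2 ] sd [0.29 0.26 0.75] z [0.0635 0.0636 0.0637 0.0637 0.0637 0.0637]
t 11.8 tcp [ 0.5313 -0.1377  0.0637] F [-0.87 -0.31 -0.5 ] w/g -0.0001 | turn [-0.0006  0.0004  0.0004] shift [0.0015 0.0005 0.0258] j [ 0.3   0.5  -0.21  1.98  0.15  0.68 -1.72]
```

```bash
python3 -m jog '[0,0,0,0,0,0.01,0,0,0,0,0,0,0.02,0,0,0,0,0,0,0.026,0,0,0,0,0,0,0.026,0,0,0,0,0,0,0.026,0]'; python3 -c "
from h import *
avg(8)
tgt([*KEYS[2],.0635])"
```

```text
clock: 12.3
tcp_pos: [0.5314, -0.1377, 0.0586]
orientation: [-3.131, 0.232, 0.002]
contact_force: [-1.4, 0.5, 2.5]
grip_width: 0.0003
t 12.7 P [ 0.5314 -0.1378  0.0586] sd [0. 0. 0.] F [-0.39 -0.09  3.11] sd [0.27 0.45 0.49] z [0.0586 0.0586 0.0586 0.0586 0.0586 0.0586 0.0585 0.0586]
t 12.7 tcp [ 0.5315 -0.1377  0.0586] F [-0.49 -0.12  2.78] w/g -0.0003 | turn [-0.0005  0.0003  0.0004] shift [-0.0037 -0.2505 -0.0243] j [ 0.3   0.51 -0.2   1.98  0.16  0.67 -1.72]
```

Key 4 is raised (3.1 N). Back to key 3 for the release press.

```bash
python3 -m jog '[0,0,0,0,0,-0.04,0,0,0,0,0,0,-0.08,0,0,0,0,-0.002,-0.12,-0.08,0,0,0,0,-0.004,-0.25,-0.08,0,0,0,0,-0.004,-0.25,-0.08,0,0,0,0,-0.004,-0.25,-0.08,0,0,0,0,-0.004,-0.25,-0.06,0,0,0,0,-0.004,-0.25,-0.04,0,0,0,0,-0.004,-0.25,-0.01,0,0,0,0,-0.004,-0.25,-0.01,0,0,0,0,-0.004,-0.25,-0.01,0]';  python3 -c "
from h import *
avg(6)
tgt([*KEYS[2],.0523])"
```

```text
clock: 13.8
tcp_pos: [0.5377, -0.0884, 0.0602]
orientation: [-3.131, 0.232, 0.003]
contact_force: [-0.7, 0.4, -0.5]
grip_width: 0.0002
t 14.1 P [ 0.5381 -0.0882  0.0607] sd [0.0001 0.0001 0.0001] F [-0.1   0.14 -0.01] sd [0.56 0.69 0.51] z [0.0605 0.0606 0.0607 0.0608 0.0608 0.0608]
t 14.1 tcp [ 0.5381 -0.0882  0.0608] F [ 0.56 -0.25  0.41] w/g -0.0005 | turn [-0.0006  0.0002  0.0004] shift [-0.0001 -0.0004  0.0424] j [ 0.22  0.5  -0.21  1.99  0.16  0.67 -1.81]
```

```bash
python3 -m jog '[0,0,0,0,0,0.015,0,0,0,0,0,0,0.025,0,0,0,0,0,0,0.033,0,0,0,0,0,0,0.04,0,0,0,0,0,0,0.046,0,0,0,0,0,0,0.046,0,0,0,0,0,0,0.046,0,0,0,0,0,0,0.046,0]'; python3 -c "
from h import *
avg(6)"
```

```text
clock: 14.9
tcp_pos: [0.5382, -0.0882, 0.0523]
orientation: [-3.131, 0.232, 0.001]
contact_force: [-2.8, 0.3, 9.5]
grip_width: 0.0
t 15.2 P [ 0.5382 -0.0881  0.0523] sd [0. 0. 0.] F [-3.13  0.06  9.53] sd [0.3  0.47 0.36] z [0.0523 0.0523 0.0523 0.0523 0.0523 0.0523]
```

```bash
python3 -m jog '[0,0,0,0,0,-0.015,0,0,0,0,0,0,-0.03,0,0,0,0,0,0,-0.1,0,0,0,0,0,0,-0.3,0,0,0,0,0,0,-0.5,0,0,0,0,0,-0.1,-0.7,0,0,0,0,0,0.2,-0.8,0,0,0,0,0,0.5,-0.8,0,0,0,0,0,0.8,-0.8,0,0,0,0,0,1,-0.8,0,0,0,0,0,1,-0.8,0]'
python3 - <<'E'
from h import *
n="scene";im=r.grab_frame(n)[:,:,::-1]
cv2.imwrite("pics/s2.png",cv2.resize(im[160:220,235:340],None,fx=7,fy=7,interpolation=cv2.INTER_CUBIC))
cv2.imwrite("pics/s2f.png",im)
cv2.imwrite("pics/t2.png",r.grab_frame("top")[:,:,::-1])
E
```

```text
clock: 16.3
tcp_pos: [0.5067, -0.292, 0.2128]
orientation: [3.131, -0.241, -0.001]
contact_force: [0.2, -0.1, 0.2]
grip_width: 0.0003
```

View pics/s2.png

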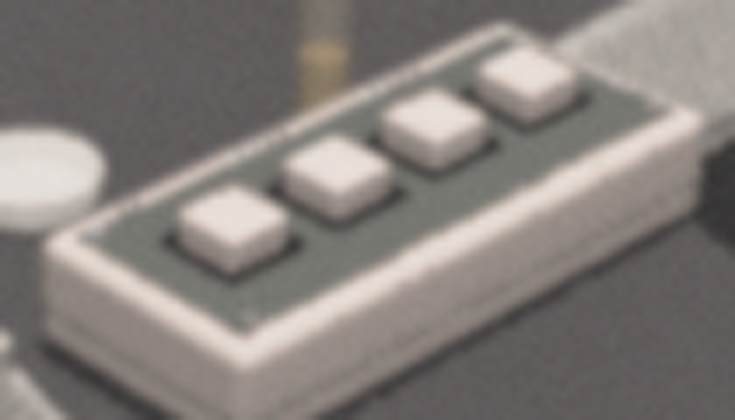

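View pics/t2.png

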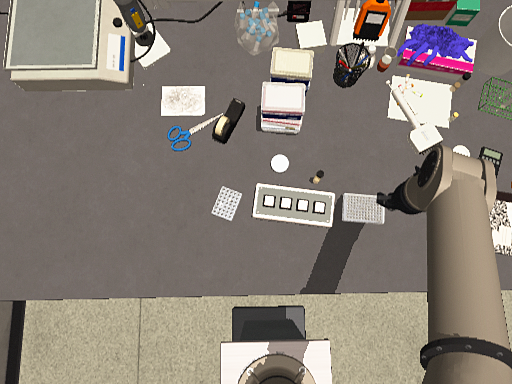

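Key 3 (crop 435,125) has risen to line up with the others. Its top edge was at about row 97 in the first crop and is at about 90 now. The dish, vial, rack and plate sit where they were, and the arm is clear. A quick numeric check before handing in:

Run:
```python
from h import *
for f in("scene0","s2f"):
    g=cv2.cvtColor(cv2.imread(f"pics/{f}.png")[160:220,235:340],cv2.COLOR_BGR2GRAY)
    k,l,st,ce=cv2.connectedComponentsWithStats((g>190).astype(np.uint8),connectivity=4)
    print(f,[(ray("scene",*(ce[i]+[235,160]),.06)[:2].round(4).tolist()) for i in range(1,k) if 30<st[i,4]<100])
a=cv2.imread("pics/top0.png").astype(int);b=cv2.imread("pics/t2.png").astype(int)
d=abs(a-b).max(2)
for n,(x,y) in dict(dish=(280,163),vial=(318,177),rack=(227,203)).items(): print(n,d[y-14:y+15,x-14:x+15].max())
print(d[195:222,345:375].mean())
r.hand_in()
```

```text
scene0 [[0.5299, -0.1362], [0.5332, -0.0803], [0.5447, -0.037], [0.5514, 0.0119]]
s2f [[0.5293, -0.1356], [0.5367, -0.0864], [0.5444, -0.0371], [0.5515, 0.0119]]
dish 10
vial 9
rack 9
5.562962962962963
the job is handed in; nothing more can be done
```

The third key from the left was the latched one. I pressed it until it let go, and it now stands level with the others. The job is handed in, after about 16.5 s on the robot's clock.

**Taps, left to right:**

| Key | Result | Verdict |
|---|---|---|
| 1 | 3.5 N at 1.5 mm down | raised |
| 2 | 3.1 N at 1.4 mm down | raised |
| 3 | nothing at 58.6 mm, then solid at 56.0 mm with 5.5 N | latched |
| 4 | 3.1 N at 1.4 mm down | raised |

No raised key was pushed more than about 1.5 mm of its 9 mm travel.

**Release:** After all four taps I pressed key 3 to 52.3 mm, 3.7 mm below its latched height, with 9.5 N, then lifted the finger away.

**Last checks:**
- **Key heights:** In the scene camera, key 3 was about 6 mm out of line with the row at the start. Now it lines up at the raised height, with spacings of 49, 49 and 49 mm.
- **Bystanders:** The before and after top pictures match at the dish, vial and rack to within noise. The well plate showed only a small average brightness change and no visible shift.
- **Arm:** It finished clear of everything, with about 0 N on the tool.

No check failed or disagreed.

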